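# Rack two hand stamps and shoot the rack's bolt

## Robot

A 6-joint arm with a two-finger parallel gripper is mounted at the origin on the work surface. World frame = base frame: x ahead of the robot, y to its left, z up, the work surface at z = 0. Lengths are in m, angles in rad, forces in N, time in s.
With the tool pointing down it reaches from about 0.425 to 1.125 m from the base axis. Payload 14.9 kg.
Tool frame: the origin (TCP) lies at the very end of the fingers, on their centre line; the grasp point (between the pads) lies bot.hold_point_z behind it (bot.hold_point_z is the distance from the TCP to the grasp point, in m); z points along the fingers, y is the direction in which the jaws open and shut (so a half turn about z gives the same grasp; the last joint's range is limited). The gripper opens to 91 mm and grips with 3 to 60 N. Pads are 32 mm wide; open, the fingers measure 118 mm over their backs; the gripper's body (76 mm by 178 mm) begins 60 mm behind the grasp point.
Start: joints at [-1.34, 0.379, 1.734, -0, 1.028, -0.033], TCP at [0.183, -0.676, 0.214] pointing down, gripper open.
Joint ranges: [-2.77, 2.77], [-0.74, 2.19], [0, 2.66], [-1.06, 4.2], [0.31, 2.87], [-3.08, 3.08]. Speed limits (rad/s): [1.89, 1.89, 2.39, 3.14, 3.14, 3.14].

## Interface

Orientations are given as a rotation vector (axis times angle).
In Python, from station import bot gives the robot as it stands.
- The arm moves only by the shell command python3 -m pendant 'ROWS'. ROWS is JSON, a list that holds one entry, the list of rows, each a list of 7 numbers: the shift along the world's x, y, z in m, then the turn, a rotation vector about the world's x, y, z in rad, then the opening in per cent of the stroke, from 0 (shut) to 100 (fully open). In form: [[[tx, ty, tz, rx, ry, rz, fingers], ...]]. A call has 1 to 20 rows; each row is the pose to reach, as a shift and turn from the pose measured when the call began; what a row does not reach only later rows make up. A row lasts 1/10 s, in which the tool goes at most 50 mm and 8.59 degrees, less where a joint would pass 70% of its speed; a pose out of reach is approached as far as the arm can. A call with a gripper value outside its range is refused whole. The fingers move at their own pace and stop on an object; the grip force is fixed at half the most. Time passes only in rows, so rows that repeat a pose let the fingers close. It gives the time, the measured TCP pose, the force and the opening at its end, in the units of the state.
- bot.read_state(): the state, without advancing time (a new reading comes with each control period).
- bot.capture(name): name is "side" or "top" or "wrist"; returns the picture (400x640x3 uint8, red, green, blue); there is no depth.
- bot.calibration(name): a dict with "K" (3x3 intrinsics, pixels), "k1" (the pictures are not rectified: a ray, as slopes to the right and down, at radius r is drawn at 1 + k1 r^2 times it, then the intrinsics apply), "R" (3x3) and "t" (3): a world point X has camera coordinates R X + t; the wrist camera has in their place "mount" (4x4, takes a point from camera to tool coordinates, whose origin is the TCP and whose axes are the flange's). Camera axes: x right, y down, z forward; pixel columns grow to the right and rows downward; lengths in m; the calibration is good to about 2 mm. A picture is of the moment at which its call begins: read the wrist's pose just before it. calibration takes no time and is no camera call.
- bot.hand_in(): hands the job in, once; it reports no verdict.
The state is a dict: "clock": time; "joint_positions": joint angles; "qvel": joint speeds; "joint_torque": joint torques, N m; "eef_pos": TCP position; "ee_rot": TCP orientation; "wrist_force": force on the tool from outside, world axes, zero at the start; "moment": the same for the moment, N m; "finger_gap": finger opening in m.
Only numpy, scipy, OpenCV 4.12 (cv2) and the standard library are available. Lean on these libraries where they do the work, as an engineer would, in place of code of your own. Each camera call takes 0.05 s, during which the arm holds its last target. There are 200 camera calls.

## Task

Put the two colour-banded hand stamps away: draw the rack's bolt back off the pockets, then lay the red-banded stamp in the red pocket and the blue-banded stamp in the blue pocket, each flat on the pocket's floor (either end forward) and set down rather than dropped. When both lie in place and are let go, slide the bolt by its knob across them and fully home in its keeper; leave the plain stamp and the other things on the bench where they are.

Things in the scene. Friction and masses are not known exactly. Their poses are not given: they have to be found in the camera images.
- rack: Black stamp rack screwed to the bench, pocket block 138 (x) x 108 (y) mm, rim 16 mm high. Origin on the bench midway between its two pockets, z up. Red pocket's centre at y = +30 mm, blue at y = -30 mm, pockets run along x. The bolt's track runs along y at x = -38 mm; its guide (x -58..-18 mm) goes from y = 52 to 212 mm, 42 mm high, with straps 52 mm high at its two ends.
- red_pocket (a point): Centre of the red pocket's floor, 6 mm above the bench; x along its length. Open-topped, 126 mm long, 34 mm wide, 10 mm deep; walls 6 to 7 mm thick, 26 mm partition to the blue pocket.
- blue_pocket (a point): Centre of the blue pocket's floor, 6 mm above the bench; x along its length. Same size as the red pocket.
- keeper (a point): Middle of the mouth of the bolt's steel keeper (40 mm along rack x, 20 mm deep along rack y, 52 mm high), 41 mm above the bench at rack x = -38, y = -54 mm.
- bolt_knob (a point): Brass knob of the bolt, an upright round post 18 mm in diameter, from 46 to 80 mm above the bench; this point is on its axis 66 mm above the bench. Axes as the rack. Moves with the bolt along rack -y.
- bolt (a joint): Travel of the bolt along rack -y (m): 0 fully back, 0.120 fully home. Flat steel bar 18 mm wide, 36 to 46 mm above the bench (4 mm over seated stamps); leading end at rack y = 54 mm minus travel, knob at y = 192 mm minus travel. Covers the red pocket beyond about 0.005, the blue beyond about 0.06. About 3 N of friction; stays where left.
- red_stamp: Steel hand stamp lying flat: bar 110 mm long, square section 26 x 26 mm (last 20 mm at +x, the letter end, only 18 x 18 mm), about 0.42 kg. Origin at its centre, 13 mm above what it lies on; x along its length. Red band round its middle.
- blue_stamp: Steel hand stamp lying flat: bar 110 mm long, square section 26 x 26 mm (last 20 mm at +x, the letter end, only 18 x 18 mm), about 0.42 kg. Origin at its centre, 13 mm above what it lies on; x along its length. Blue band round its middle.
- plain_stamp: Steel hand stamp lying flat: bar 110 mm long, square section 26 x 26 mm (last 20 mm at +x, the letter end, only 18 x 18 mm), about 0.42 kg. Origin at its centre, 13 mm above what it lies on; x along its length. No band. To be left alone.
- hammer: Hammer lying on the bench, 200 mm long, under 40 mm high; x along the handle. To be left alone.
- oil_bottle: Amber oil bottle standing, 50 mm across, 140 mm high; origin under its centre. To be left alone.
- polish_tin: Tin of polish standing, 60 mm across, 60 mm high; origin under its centre. To be left alone.
- screwdriver: Screwdriver lying on the bench, 160 mm long, under 35 mm high; x along it, tip at +x. To be left alone.
- bench_block: Steel bench block on a rubber pad, fixed, 100 x 100 mm, 24 mm high; origin under its centre.
- punch_caddy: Black box of upright punches, fixed, 80 x 80 mm, about 135 mm high; origin under its centre.
- red_bin: Red open bin of punches, fixed, 120 (x) x 100 (y) x 55 mm high; origin under its centre.
Mind the look-alikes: they are no part of the job. Leave any purple or yellow look-alike of the blue_stamp alone.

How it is judged:
On the way, in this order (a step that is already met when the one before it is completed fails the run):
1. both banded stamps lie flat in their own pockets, let go, with the bolt not yet thrown (travel under 0.1 m) (x of red_stamp in the frame of rack between -0.012 and 0.012 m and y of red_stamp in the frame of rack between 0.023 and 0.037 m and z of red_stamp in the frame of rack between 0.014 and 0.0225 m and angle between the x axis of each of red_stamp, blue_stamp and the x axis of rack, either way round below 0.15 rad and x of blue_stamp in the frame of rack between -0.012 and 0.012 m and y of blue_stamp in the frame of rack between -0.037 and -0.023 m and z of blue_stamp in the frame of rack between 0.014 and 0.0225 m and contact force between the fingers and red_stamp below 0.1 N and contact force between the fingers and blue_stamp below 0.1 N and value of joint bolt below 0.1 m), for 0.2 s.
2. the bolt is slid home over both stamps (travel over 0.112 m) (x of red_stamp in the frame of rack between -0.012 and 0.012 m and y of red_stamp in the frame of rack between 0.023 and 0.037 m and z of red_stamp in the frame of rack between 0.014 and 0.0225 m and angle between the x axis of each of red_stamp, blue_stamp and the x axis of rack, either way round below 0.15 rad and x of blue_stamp in the frame of rack between -0.012 and 0.012 m and y of blue_stamp in the frame of rack between -0.037 and -0.023 m and z of blue_stamp in the frame of rack between 0.014 and 0.0225 m and value of joint bolt above 0.112 m), for 0.2 s.
At the end, for the whole second after the job is handed in: Red-banded stamp in the red pocket, blue-banded in the blue: centre within 12 mm along and 7 mm across of the pocket's, under 22.5 mm above the bench (flat is 19), within 0.15 rad of its direction, at rest, let go; bolt travel over 0.112 of 0.120 m (all of step 2 and contact force between the fingers and red_stamp below 0.1 N and contact force between the fingers and blue_stamp below 0.1 N and linear speed of each of red_stamp, blue_stamp below 0.02 m/s); the robot touches nothing.
It fails at once if the plain stamp, hammer, screwdriver, polish tin or oil bottle is moved more than 30 mm (distance of any of plain_stamp, hammer, screwdriver, polish_tin, oil_bottle from where it was at the start of the episode above 0.03 m).
It fails at once if the red-banded stamp is let fall (faster than 0.7 m/s out of the fingers) (linear speed of red_stamp above 0.7 m/s and contact force between the fingers and red_stamp below 0.05 N).
It fails at once if the blue-banded stamp is let fall (faster than 0.7 m/s out of the fingers) (linear speed of blue_stamp above 0.7 m/s and contact force between the fingers and blue_stamp below 0.05 N).
It also fails if it takes over 72 s, if anything falls off the work surface, if the arm or the gripper's body presses on something with over 40 N, if the wrist force passes 120 N, or if a joint passes its speed limit or range.

## Working session

There is one attempt and no reset: what is moved stays moved. The work goes in short steps, Python scripts to look and compute and a shell command to move; the robot and the scene stay as the last step left them, time stands still between calls to the robot, and variables do not carry over. Pictures are saved under pics/ and viewed, about 8 in all and at most 12, crops included, and the job is handed in when it is done.

```bash
mkdir -p pics; ls; python3 - <<'E'
from station import bot
import cv2
s=bot.read_state(); print(s['clock'],s['eef_pos'],s['ee_rot'],s['finger_gap'],bot.hold_point_z)
for n in ('top','side'):
    cv2.imwrite(f'pics/{n}0.png',bot.capture(n)[:,:,::-1]); c=bot.calibration(n); print(n,c)
print(bot.calibration('wrist'))
E
```

```text
pics
0.0 [ 0.18242151 -0.67539595  0.21328087] [-3.11321520e+00 -4.12971463e-01  1.39749817e-04] 0.09120832023414989 0.0188
top {'K': array([[388.62328001,   0.        , 318.46520637],
       [  0.        , 388.62328001, 194.6007414 ],
       [  0.        ,   0.        ,   1.        ]]), 'k1': -0.060064134833861214, 'R': array([[ 0.0231147 , -0.99970524,  0.00742629],
       [-0.98020373, -0.02412361, -0.19651642],
       [ 0.19663764, -0.00273685, -0.98047241]]), 't': array([0.01715999, 0.57169357, 1.25966127])}
side {'K': array([[468.17587285,   0.        , 318.49849303],
       [  0.        , 468.17587285, 194.56138414],
       [  0.        ,   0.        ,   1.        ]]), 'k1': 0.0025659437531631727, 'R': array([[-0.90904912, -0.41622949, -0.01956316],
       [-0.26274832,  0.60901891, -0.74837109],
       [ 0.32340845, -0.67516589, -0.6629917 ]]), 't': array([0.5241422 , 0.19528991, 1.14231669])}
{'K': array([[290.3024212 ,   0.        , 320.35806414],
       [  0.        , 290.3024212 , 202.59570319],
       [  0.        ,   0.        ,   1.        ]]), 'k1': -0.027660324763361485, 'mount': array([[-2.59035459e-04, -9.62336983e-01, -2.71859273e-01,
         7.78382299e-02],
       [ 9.99999821e-01, -1.02585120e-04, -5.89694643e-04,
        -9.80240300e-04],
       [ 5.39596247e-04, -2.71859377e-01,  9.62336837e-01,
        -1.71325467e-01],
       [ 0.00000000e+00,  0.00000000e+00,  0.00000000e+00,
         1.00000000e+00]])}
```

View pics/top0.png

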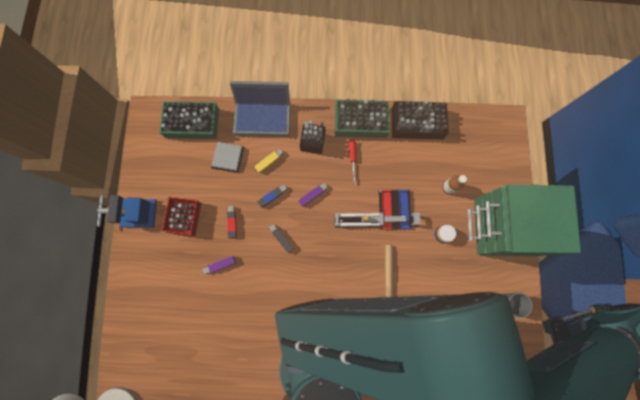

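View pics/side0.png

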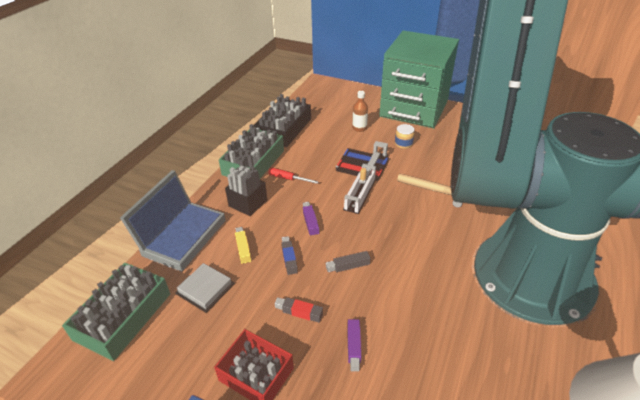

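Top view: red-banded stamp (232,222), blue-banded (273,195). Look-alikes: purple (313,195) and (220,265), yellow (269,160); the plain one is at (282,238). Only the grey-bodied bars with a red or blue band fit. The rack is at (396,210), with the guide to its left and the keeper at right. Enlarging both areas to confirm and measure.

```bash
cat > h.py <<'E'
import numpy as np, cv2
from station import bot
from scipy.spatial.transform import Rotation as Ro
def cam(n):
    c=bot.calibration(n)
    if n=='wrist':
        s=bot.read_state(); T=np.eye(4); T[:3,:3]=Ro.from_rotvec(s['ee_rot']).as_matrix(); T[:3,3]=s['eef_pos']
        M=np.linalg.inv(T@c['mount']); return c['K'],c['k1'],M[:3,:3],M[:3,3]
    return c['K'],c['k1'],c['R'],c['t']
def back(C,uv,z):
    K,k1,R,t=C
    d=(np.array(uv,float)-K[:2,2])/K[0,0]; u=d.copy()
    for _ in range(20): u=d/(1+k1*(u@u))
    r=R.T@np.array([*u,1]); o=-R.T@t
    return o+r*(z-o[2])/r[2]
def proj(C,X):
    K,k1,R,t=C; p=R@np.array(X,float)+t; u=p[:2]/p[2]; u=u*(1+k1*(u@u)); return K[0,0]*u+K[:2,2]
def snap(n,name):
    C=cam(n); im=bot.capture(n)[:,:,::-1].copy(); cv2.imwrite(f'pics/{name}.png',im); np.savez(f'pics/{name}.npz',*C); return C,im
def load(name):
    f=np.load(f'pics/{name}.npz'); return [f[k] for k in f.files]
E
python3 - <<'E'
import cv2,numpy as np
im=cv2.imread('pics/top0.png')
a=cv2.resize(im[170:270,200:330],None,fx=6,fy=6,interpolation=cv2.INTER_CUBIC)[:600]
b=cv2.resize(im[180:240,328:428],None,fx=8,fy=8,interpolation=cv2.INTER_CUBIC)
cv2.imwrite('pics/c1.png',a);cv2.imwrite('pics/c2.png',b)
E
```

```text
(no output)
```

View pics/c1.png

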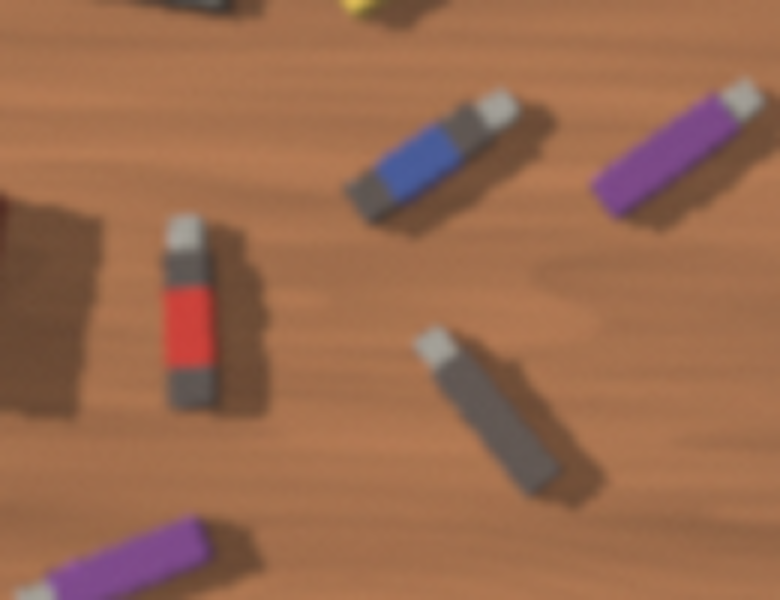

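View pics/c2.png

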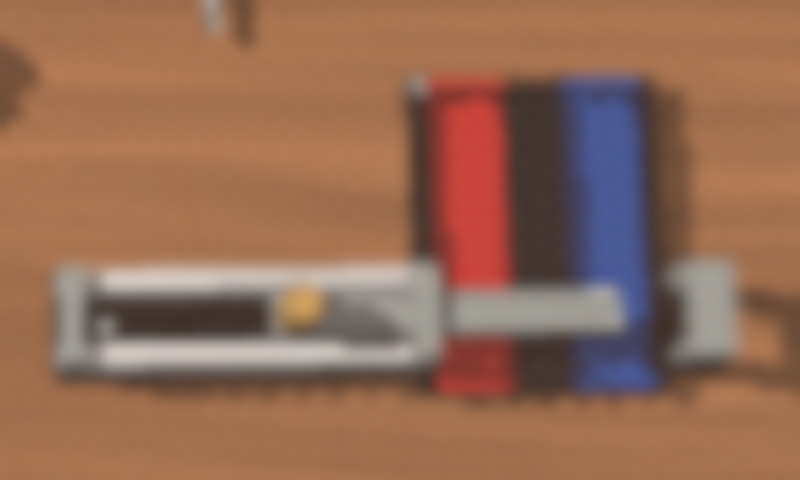

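Confirmed: the dark bars with red and blue bands are at crop-1 (189,327) and (418,163), letter ends at the top and upper right. The purple and yellow bars and the plain bar are distinct. Crop 2 shows the bolt over both pockets, with the knob at (302,307).

```bash
python3 - <<'E'
from h import *
from scipy.optimize import least_squares
C=cam('top')
c1=lambda u,v:((u+.5)/6-.5+200,(v+.5)/6-.5+170)
c2=lambda u,v:np.array(((u+.5)/8-.5+328,(v+.5)/8-.5+180))
for n,b,tail,tip in(('red',(189,327),(191,405),(184,215)),('blue',(418,163),(362,203),(508,100)),('plain',0,(545,480),(428,335))):
    T=back(C,c1(*tail),.026);P=back(C,c1(*tip),.022)
    print(n,b and back(C,c1(*b),.026)[:2],(T+P)[:2]/2,np.linalg.norm((P-T)[:2]),np.arctan2(*(P-T)[1::-1]))
pts=[((58,270),(-.018,.212,.052)),((58,372),(-.058,.212,.052)),((738,260),(-.018,-.074,.052)),((735,360),(-.058,-.074,.052)),
((648,78),(.069,-.054,.016)),((660,390),(-.069,-.054,.016)),((412,80),(.069,.054,.016))]
def f(p,full=0):
    r=[]
    for uv,X in pts:
        w=np.r_[p[:2]+Ro.from_euler('z',p[2]).as_matrix()[:2,:2]@X[:2],X[2]]
        r.append(proj(C,w)-c2(*uv))
    return np.array(r).ravel()
s=least_squares(f,[.8,-.15,0]);print(s.x,s.fun.reshape(-1,2).round(2))
p=s.x;k=back(C,c2(302,305),.08);print('knob',k, 'rack frame',Ro.from_euler('z',-p[2]).apply(k-np.r_[p[:2],0]))
for n,uv in(('bottle',(455,185)),('tin',(446,234)),('sdtip',(355,182)),('bin',(182,217)),('caddy',(312,137)),('hammer',(389,246))):print(n,back(C,uv,.05)[:2])
E
```

```text
red [0.46706427 0.32721579] [0.47753266 0.32924136] 0.11031213246597006 0.10982243108820405
blue [0.56548627 0.2009554 ] [0.57306569 0.19146864] 0.10318181904559609 -0.9065225913235858
plain 0 [0.42608991 0.15599221] 0.10687608877423041 0.7145875308866194
[ 0.53442069 -0.23610154  0.03820087] [[-0.25  0.23]
 [ 0.03 -0.7 ]
 [-0.97  0.24]
 [ 0.16 -0.52]
 [ 0.39  0.19]
 [ 1.27  0.27]
 [-0.62  0.33]]
knob [ 0.49271477 -0.12517492  0.08      ] rack frame [-0.03743902  0.11243851  0.08      ]
bottle [ 0.61791324 -0.44033048]
tin [ 0.44769801 -0.40187449]
sdtip [ 0.61962903 -0.09353989]
bin [0.48384418 0.4904793 ]
caddy [0.77823553 0.05825116]
hammer [ 0.40366609 -0.20815531]
```

```bash
python3 -m pendant '[[[0.31,0.55,-0.08,0,0,-0.226,100],[0.31,0.55,-0.08,0,0,-0.226,100],[0.31,0.55,-0.08,0,0,-0.226,100],[0.31,0.55,-0.08,0,0,-0.226,100],[0.31,0.55,-0.08,0,0,-0.226,100],[0.31,0.55,-0.08,0,0,-0.226,100],[0.31,0.55,-0.08,0,0,-0.226,100],[0.31,0.55,-0.08,0,0,-0.226,100],[0.31,0.55,-0.08,0,0,-0.226,100],[0.31,0.55,-0.08,0,0,-0.226,100],[0.31,0.55,-0.08,0,0,-0.226,100],[0.31,0.55,-0.08,0,0,-0.226,100],[0.31,0.55,-0.08,0,0,-0.226,100],[0.31,0.55,-0.08,0,0,-0.226,100],[0.31,0.55,-0.08,0,0,-0.226,100],[0.31,0.55,-0.08,0,0,-0.226,100]]]'
python3 - <<'E'
from h import *
s=bot.read_state();print(s['joint_positions'],s['eef_pos'],s['ee_rot'])
snap('wrist','w1')
E
```

```text
clock: 1.7
eef_pos: [0.492, -0.126, 0.1334]
ee_rot: [-3.14, -0.059, 0.0]
wrist_force: [-0.5, -0.0, 0.3]
finger_gap: 0.0912
[-2.97094918e-01  1.99682419e-01  2.15537405e+00  1.18079850e-03
  7.87029296e-01  1.23555738e+00] [ 0.49204824 -0.12604095  0.13335046] [-3.14009818e+00 -5.85856970e-02  3.27724041e-04]
```

View pics/w1.png

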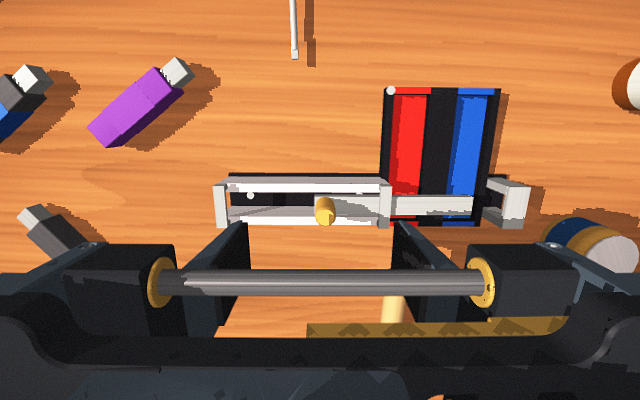

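The knob sits between the fingers at (324,202). The far rim corners are at about (384,89) and (500,89), and the left strap's top is at (216,184). I'll check these against the model.

```bash
python3 - <<'E'
from h import *
C=load('w1')
k=back(C,(324,202),.08);p=np.array([.5344,-.2361,0]);R=Ro.from_euler('z',.0382)
print('knob',k,R.inv().apply(k-p))
for X,uv in (((.069,.054,.016),(384,89)),((.069,-.054,.016),(500,89)),((-.058,.212,.052),(216,184)),((-.038,-.074,.052),(527,186)) ):print(proj(C,R.apply(X)+p),uv, R.inv().apply(back(C,uv,X[2])-p))
E
python3 -m pendant '[[[0.001,0.001,-0.04,0,0,0,100],[0.001,0.001,-0.075,0,0,0,100],[0.001,0.001,-0.075,0,0,0,100],[0.001,0.001,-0.075,0,0,0,40],[0.001,0.001,-0.075,0,0,0,0],[0.001,0.001,-0.075,0,0,0,0],[0.001,0.001,-0.075,0,0,0,0],[0.001,0.001,-0.075,0,0,0,0],[0.001,0.001,-0.075,0,0,0,0]]]'
```

```text
knob [ 0.50667744 -0.12706137  0.08      ] [-0.02353807  0.11001783  0.08      ]
[383.45397074  88.06806335] (384, 89) [0.0681804  0.05344481 0.016     ]
[497.5278415   88.97981935] (500, 89) [ 0.06901023 -0.05637761  0.016     ]
[214.30402061 229.52522317] (216, 184) [-0.01464603  0.2060821   0.052     ]
[523.22527902 208.76917748] (527, 186) [-0.01652953 -0.07340405  0.052     ]
clock: 2.65
eef_pos: [0.4932, -0.1253, 0.0588]
ee_rot: [-3.14, -0.058, -0.001]
wrist_force: [0.4, 0.9, 0.5]
finger_gap: 0.0459
```

```bash
python3 -m pendant '[[[0,0,0,0,0,0,0],[0,0,0,0,0,0,0],[0,0,0,0,0,0,0],[0,0,0,0,0,0,0]]]'
```

```text
clock: 3.05
eef_pos: [0.4932, -0.1254, 0.0588]
ee_rot: [-3.141, -0.058, -0.001]
wrist_force: [-0.7, -2.8, -0.0]
finger_gap: 0.0169
```

```bash
python3 -m pendant '[[[-0.001,0.02,0,0,0,0,0],[-0.002,0.04,0,0,0,0,0],[-0.0025,0.06,0,0,0,0,0],[-0.003,0.075,0,0,0,0,0],[-0.003,0.082,0,0,0,0,0],[-0.003,0.082,0,0,0,0,0],[-0.003,0.082,0,0,0,0,0]]]'
```

```text
clock: 3.75
eef_pos: [0.4907, -0.0467, 0.0588]
ee_rot: [3.136, 0.063, 0.002]
wrist_force: [-1.5, -60.4, -9.2]
finger_gap: 0.0214
```

```bash
python3 -m pendant '[[[0,-0.003,0,0,0,0,0],[0,-0.003,0,0,0,0,60],[0,-0.003,0,0,0,0,60],[0,-0.003,0.04,0,0,0,60],[0,-0.003,0.09,0,0,0,60],[0,0.377,0.09,0,0,0.07,100],[0,0.377,0.09,0,0,0.07,100],[0,0.377,0.09,0,0,0.07,100],[0,0.377,0.09,0,0,0.07,100],[0,0.377,0.09,0,0,0.07,100],[0,0.377,0.09,0,0,0.07,100],[0,0.377,0.09,0,0,0.07,100],[0,0.377,0.09,0,0,0.07,100],[0,0.377,0.09,0,0,0.07,100],[0,0.377,0.09,0,0,0.07,100],[0,0.377,0.09,0,0,0.07,100]]]'
python3 - <<'E'
from h import *
C,im=snap('wrist','w2'); C2,t=snap('top','t2')
a=cv2.resize(t[180:240,328:428],None,fx=4,fy=4,interpolation=cv2.INTER_CUBIC)
im=im[:330].copy(); im[:240,-400:]=np.where(True,a,0) if 0 else im[:240,-400:]
o=np.zeros((570,640,3),np.uint8);o[:330]=im;o[330:,:400]=a;cv2.imwrite('pics/v2.png',o)
E
```

```text
clock: 5.35
eef_pos: [0.4902, 0.3295, 0.1486]
ee_rot: [3.132, 0.173, 0.001]
wrist_force: [1.3, 0.0, -0.7]
finger_gap: 0.0909
```

View pics/v2.png

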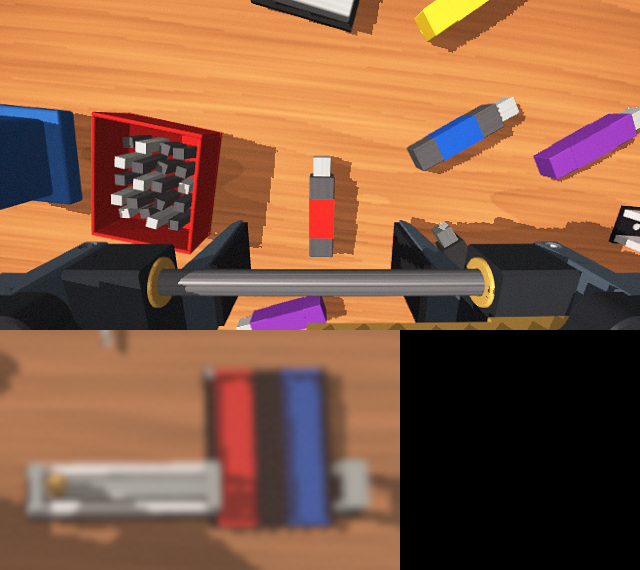

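The bolt is fully back, with the knob at the left strap. The red stamp is centred between the fingers: tail (321,256), body step (321,178), band (321,219).

```bash
python3 - <<'E'
from h import *
C=load('w2')
for uv in((321,256),(321,178),(321,219),(321,200),(309,219),(334,219)):print('red',uv,back(C,uv,.026))
# blue: band edges & sides
for uv in((421,163),(492,118),(459,137),(433,140),(456,158),(462,121),(486,137)):print('blue',uv,back(C,uv,.026))
E
```

```text
red (321, 256) [0.42369073 0.3221243  0.026     ]
red (321, 178) [0.51105269 0.33181447 0.026     ]
red (321, 219) [0.46683598 0.32691031 0.026     ]
red (321, 200) [0.48776205 0.32923136 0.026     ]
red (309, 219) [0.4654491 0.3396638 0.026    ]
red (334, 219) [0.46833714 0.31308762 0.026     ]
blue (421, 163) [0.53763105 0.23228155 0.026     ]
blue (492, 118) [0.58935194 0.17085216 0.026     ]
blue (459, 137) [0.56752038 0.19942503 0.026     ]
blue (433, 140) [0.56162481 0.22487872 0.026     ]
blue (456, 158) [0.54667105 0.19759685 0.026     ]
blue (462, 121) [0.58300282 0.20003925 0.026     ]
blue (486, 137) [0.57070592 0.17213696 0.026     ]
```

```bash
python3 -m pendant '[[[0,0,-0.05,0,0,0,60],[0,0,-0.1,0,0,0,60],[0,0,-0.125,0,0,0,60],[0,0,-0.135,0,0,0,60],[0,0,-0.135,0,0,0,60],[0,0,-0.135,0,0,0,0],[0,0,-0.135,0,0,0,0],[0,0,-0.135,0,0,0,0],[0,0,-0.135,0,0,0,0],[0,0,-0.135,0,0,0,0],[0,0,-0.135,0,0,0,0],[0,0,-0.135,0,0,0,0],[0,0,-0.135,0,0,0,0]]]'
python3 -c "
from station import bot
s=bot.read_state();print(s['eef_pos'],s['ee_rot'],s['finger_gap'])"
```

```text
clock: 6.75
eef_pos: [0.4911, 0.3295, 0.0147]
ee_rot: [3.132, 0.171, 0.003]
wrist_force: [-2.0, -2.4, 9.8]
finger_gap: 0.0255
[0.49109243 0.32951531 0.01470547] [3.13223937 0.17146332 0.00319619] 0.025545754292617344
```

```bash
python3 -m pendant '[[[0,0,0.02,0,0,0,0],[0,0,0.06,0,0,0,0],[0,0,0.11,0,0,0,0],[0.056,-0.536,0.11,0,0,-0.071,0],[0.056,-0.536,0.11,0,0,-0.071,0],[0.056,-0.536,0.11,0,0,-0.071,0],[0.056,-0.536,0.11,0,0,-0.071,0],[0.056,-0.536,0.11,0,0,-0.071,0],[0.056,-0.536,0.11,0,0,-0.071,0],[0.056,-0.536,0.11,0,0,-0.071,0],[0.056,-0.536,0.11,0,0,-0.071,0],[0.056,-0.536,0.11,0,0,-0.071,0],[0.056,-0.536,0.11,0,0,-0.071,0],[0.056,-0.536,0.11,0,0,-0.071,0],[0.056,-0.536,0.11,0,0,-0.071,0],[0.056,-0.536,0.11,0,0,-0.071,0],[0.056,-0.536,0.11,0,0,-0.071,0],[0.056,-0.536,0.11,0,0,-0.071,0]]]'
python3 - <<'E'
from h import *
s=bot.read_state();print(s['eef_pos'],s['ee_rot'],s['finger_gap'])
C,im=snap('wrist','w3')
cv2.imwrite('pics/v3.png',cv2.resize(im[60:310,180:500],None,fx=2.4,fy=2.4,interpolation=cv2.INTER_CUBIC))
E
```

```text
clock: 8.55
eef_pos: [0.5469, -0.2053, 0.1247]
ee_rot: [3.136, 0.062, 0.002]
wrist_force: [-0.2, 0.3, -2.9]
finger_gap: 0.0258
[ 0.54690448 -0.20530636  0.12466284] [3.13644444e+00 6.23335382e-02 2.38890317e-03] 0.025818268063979268
```

View pics/v3.png

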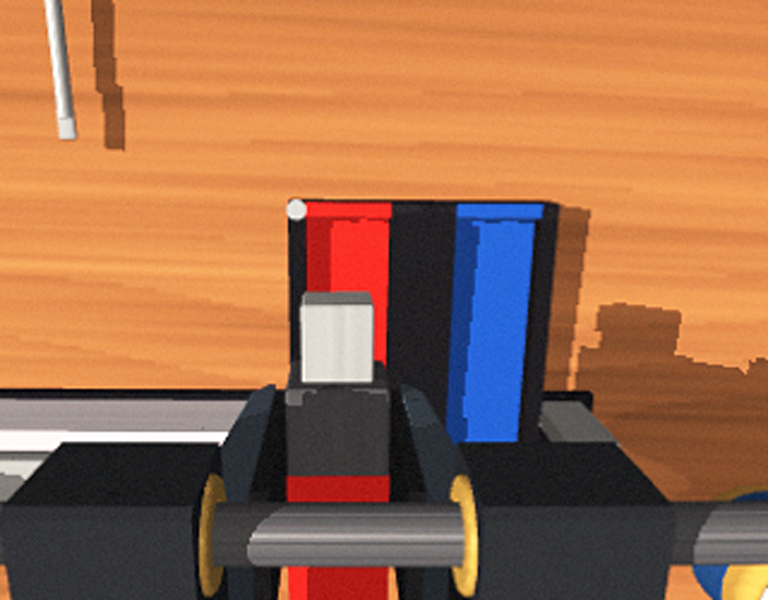

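The stamp hangs level in the fingers over the red pocket, letter tip at crop (303–372,304) and step at (288–390,388). The rim far edge is at v≈203: rim corners u 289 and 557, red pocket u 305–391, blue u 457–544.

```bash
python3 - <<'E'
from h import *
C=load('w3'); px=lambda u,v:((u+.5)/2.4-.5+180,(v+.5)/2.4-.5+60)
tcp=np.array([.54690,-.20531,0]);R=Ro.from_euler('z',.0382);p=np.array([.5345,-.2372,0])
for n,uv,z in(('rimL',(289,202),.016),('rimR',(557,202),.016),('redL',(305,204),.016),('redR',(391,204),.016),('blueL',(457,204),.016),('blueR',(544,204),.016)):
    print(n,R.inv().apply(back(C,px(*uv),z)-p)[:2])
zt=.1247+.0113  # stamp top: grasped TCP .0147 above bottom
for n,uv,z in(('stepL',(288,389),zt),('stepR',(390,389),zt),('tipL',(303,305),zt-.004),('tipR',(372,305),zt-.004)):
    print(n,'rel tcp',R.inv().apply(back(C,px(*uv),z)-tcp)[:2])
E
```

```text
rimL [0.07012647 0.05152269]
rimR [ 0.07037642 -0.05482125]
redL [0.06934887 0.04520327]
redR [0.0693876  0.01115176]
blueL [ 0.06944859 -0.01503335]
blueR [ 0.06957119 -0.0496895 ]
stepL rel tcp [0.02071216 0.01340619]
stepR rel tcp [ 0.02070896 -0.01140905]
tipL rel tcp [0.04072081 0.0096901 ]
tipR rel tcp [ 0.04072738 -0.00693934]
```

```bash
python3 -m pendant '[[[0.0015,-0.003,-0.04,0,0,0,0],[0.0015,-0.003,-0.075,0,0,0,0],[0.0015,-0.003,-0.085,0,0,0,0],[0.0015,-0.003,-0.085,0,0,0,0],[0.0015,-0.003,-0.085,0,0,0,0]]]'
python3 - <<'E'
from h import *
s=bot.read_state();print(s['eef_pos'],s['ee_rot'],s['finger_gap'])
C,im=snap('wrist','w4')
cv2.imwrite('pics/v4.png',cv2.resize(im[80:270,230:460],None,fx=3,fy=3,interpolation=cv2.INTER_CUBIC))
E
```

```text
clock: 9.1
eef_pos: [0.5493, -0.2084, 0.041]
ee_rot: [3.136, 0.063, 0.004]
wrist_force: [0.2, 0.0, -3.2]
finger_gap: 0.0259
[ 0.54929855 -0.20841435  0.04096463] [3.13586308 0.0630379  0.00433793] 0.025864884347752002
```

View pics/v4.png

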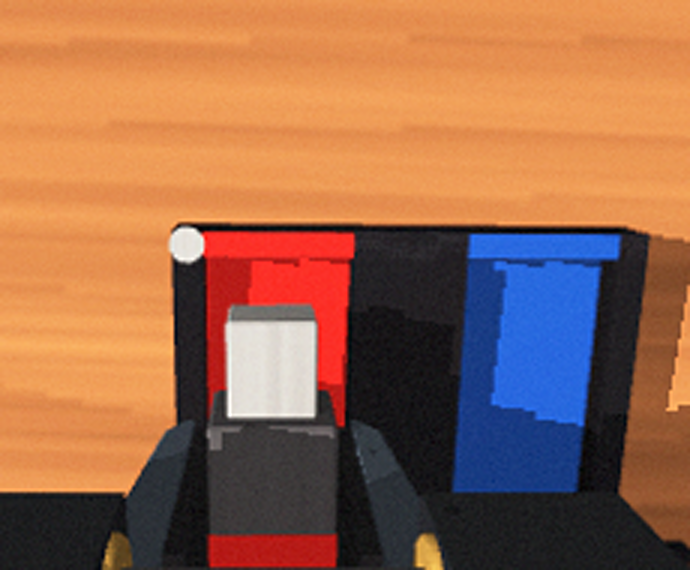

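Closer view: the red pocket at the rim is crop u 203–354 (v 234), blue is u 469–621, and the stamp body is u 208–337 (v 425).

```bash
python3 - <<'E'
from h import *
C=load('w4'); px=lambda u,v:((u+.5)/3-.5+230,(v+.5)/3-.5+80)
tcp=np.array([.5493,-.20841,0]);R=Ro.from_euler('z',.0382)
zt=.041+.0113
for n,uv,z in(('redL',(203,234),.016),('redR',(354,234),.016),('redL2',(206,370),.016),('redR2',(347,425),.016),('blueL',(469,235),.016),('blueR',(621,235),.016),('rimL',(175,225),.016),('rimR',(640,230),.016),('stepL',(208,427),zt),('stepR',(337,427),zt),('tipL',(227,321),zt-.004),('tipR',(316,321),zt-.004)):
    print(n,'rel tcp',R.inv().apply(back(C,px(*uv),z)-tcp)[:2].round(4))
E
```

```text
redL rel tcp [0.0536 0.0168]
redR rel tcp [ 0.0536 -0.0172]
redL2 rel tcp [0.0219 0.0167]
redR2 rel tcp [ 0.0082 -0.0167]
blueL rel tcp [ 0.0535 -0.0431]
blueR rel tcp [ 0.0536 -0.0777]
rimL rel tcp [0.0556 0.023 ]
rimR rel tcp [ 0.0548 -0.0819]
stepL rel tcp [0.0206 0.0138]
stepR rel tcp [ 0.0206 -0.0113]
tipL rel tcp [0.0408 0.0101]
tipR rel tcp [ 0.0408 -0.0071]
```

```bash
python3 -m pendant '[[[0,-0.001,-0.008,0,0,0,0],[0,-0.001,-0.014,0,0,0,0],[0,-0.001,-0.018,0,0,0,0],[0,-0.001,-0.02,0,0,0,0],[0,-0.001,-0.021,0,0,0,0],[0,-0.001,-0.021,0,0,0,0]]]'
```

```text
clock: 9.75
eef_pos: [0.5493, -0.2096, 0.0207]
ee_rot: [3.136, 0.063, 0.004]
wrist_force: [-4.7, 1.4, 8.5]
finger_gap: 0.0257
```

```bash
python3 -m pendant '[[[0,0,0,0,0,0,45],[0,0,0,0,0,0,45],[0,0,0,0,0,0,45],[0,0,0,0,0,0,45],[0,0,0.02,0,0,0,45],[0,0,0.06,0,0,0,45],[0,0,0.11,0,0,0,60],[0.032,0.391,0.11,0,0,-0.947,60],[0.032,0.391,0.11,0,0,-0.947,60],[0.032,0.391,0.11,0,0,-0.947,60],[0.032,0.391,0.11,0,0,-0.947,60],[0.032,0.391,0.11,0,0,-0.947,60],[0.032,0.391,0.11,0,0,-0.947,60],[0.032,0.391,0.11,0,0,-0.947,60],[0.032,0.391,0.11,0,0,-0.947,60],[0.032,0.391,0.11,0,0,-0.947,60],[0.032,0.391,0.11,0,0,-0.947,60],[0.032,0.391,0.11,0,0,-0.947,60],[0.032,0.391,0.11,0,0,-0.947,60]]]'
python3 - <<'E'
from h import *
s=bot.read_state();print(s['eef_pos'],s['ee_rot'],s['joint_positions'])
C,im=snap('wrist','w5'); C2,t=snap('top','t5')
a=cv2.resize(t[180:240,368:428],None,fx=5,fy=5,interpolation=cv2.INTER_CUBIC)
b=cv2.resize(im[100:270,230:410],None,fx=2.7,fy=2.7,interpolation=cv2.INTER_CUBIC)
o=np.zeros((b.shape[0],800,3),np.uint8);o[:,:b.shape[1]]=b;o[:300,500:]=a;cv2.imwrite('pics/v5.png',o)
E
```

```text
clock: 11.65
eef_pos: [0.5812, 0.1801, 0.1306]
ee_rot: [2.818, -1.375, -0.0]
wrist_force: [0.7, 0.0, 0.2]
finger_gap: 0.0546
[0.5812038  0.18013754 0.1305861 ] [ 2.81783026e+00 -1.37511033e+00 -2.74938875e-04] [ 0.26423891  0.3508463   1.95572147 -0.0060527   0.83920316  2.74709665]
```

View pics/v5.png

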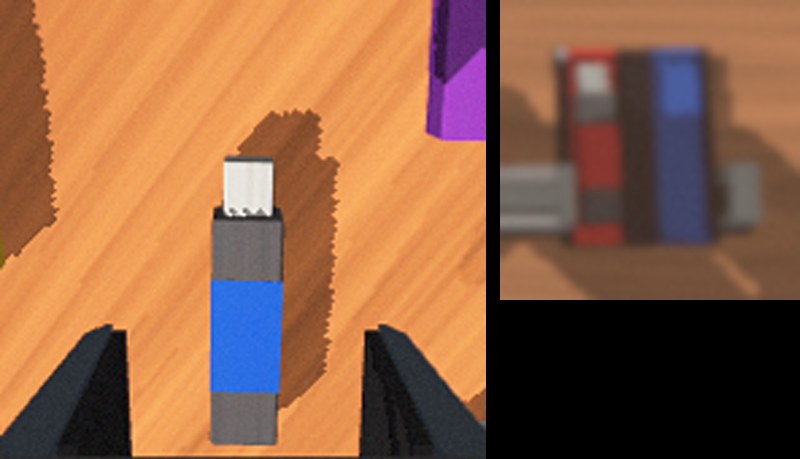

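The red stamp lies in the red pocket. The blue stamp is between the fingers, step edge (213–282,220) and tail (210–277,444). The purple one is well clear at upper right.

```bash
python3 - <<'E'
from h import *
C=load('w5'); px=lambda u,v:((u+.5)/2.7-.5+230,(v+.5)/2.7-.5+100)
B=lambda u,v:back(C,px(u,v),.026)
S=(B(213,220)+B(282,220))/2;T=(B(210,444)+B(277,444))/2
d=(S-T)[:2];yaw=np.arctan2(d[1],d[0]);c=T[:2]+d/np.linalg.norm(d)*.055
s=bot.read_state();rv=s['ee_rot'];ty=2*np.arctan2(rv[1],rv[0]);g=c+.014*d/np.linalg.norm(d)
print(S,T,np.linalg.norm(d),yaw,'tool yaw',ty,'c',c,'grasp',g,'delta',g-s['eef_pos'][:2])
print(back(C,px(428,137),.0),back(C,px(428,100),.026))
E
```

```text
[0.59339194 0.16423803 0.026     ] [0.53996045 0.23512377 0.026     ] 0.08876774447255235 -0.9248872995559415 tool yaw -0.9083405007312952 c [0.5730663  0.19120336] grasp [0.58149325 0.18002362] delta [ 0.0001053  -0.00019981]
[0.55542939 0.10036198 0.        ] [0.5702084 0.0926828 0.026    ]
```

```bash
python3 -m pendant '[[[0,0,-0.04,0,0,-0.01,60],[0,0,-0.08,0,0,-0.01,60],[0,0,-0.105,0,0,-0.01,60],[0,0,-0.116,0,0,-0.01,60],[0,0,-0.116,0,0,-0.01,60],[0,0,-0.116,0,0,-0.01,0],[0,0,-0.116,0,0,-0.01,0],[0,0,-0.116,0,0,-0.01,0],[0,0,-0.116,0,0,-0.01,0],[0,0,-0.116,0,0,-0.01,0],[0,0,-0.116,0,0,-0.01,0],[0,0,-0.116,0,0,-0.01,0],[0,0,-0.116,0,0,-0.01,0]]]'
python3 -c "
from station import bot
import math
s=bot.read_state();r=s['ee_rot'];print(s['eef_pos'],r,s['finger_gap'],2*math.atan2(r[1],r[0]))"
```

```text
clock: 13.05
eef_pos: [0.5816, 0.1802, 0.0155]
ee_rot: [2.811, -1.39, 0.001]
wrist_force: [-3.4, -3.1, 8.4]
finger_gap: 0.0255
[0.58161931 0.18019704 0.0155451 ] [ 2.81113209e+00 -1.38954988e+00  5.23335764e-04] 0.025455102524963042 -0.9181586064855616
```

```bash
python3 -m pendant '[[[0,0,0.02,0,0,0,0],[0,0,0.06,0,0,0,0],[0,0,0.11,0,0,0,0],[-0.03,-0.45,0.11,0,0,0.956,0],[-0.03,-0.45,0.11,0,0,0.956,0],[-0.03,-0.45,0.11,0,0,0.956,0],[-0.03,-0.45,0.11,0,0,0.956,0],[-0.03,-0.45,0.11,0,0,0.956,0],[-0.03,-0.45,0.11,0,0,0.956,0],[-0.03,-0.45,0.11,0,0,0.956,0],[-0.03,-0.45,0.11,0,0,0.956,0],[-0.03,-0.45,0.11,0,0,0.956,0],[-0.03,-0.45,0.11,0,0,0.956,0],[-0.03,-0.45,0.11,0,0,0.956,0],[-0.03,-0.45,0.11,0,0,0.956,0],[-0.03,-0.45,0.06,0,0,0.956,0],[-0.03,-0.45,0.03,0,0,0.956,0],[-0.03,-0.45,0.03,0,0,0.956,0],[-0.03,-0.45,0.03,0,0,0.956,0]]]'
python3 - <<'E'
from h import *
s=bot.read_state();r=s['ee_rot'];print(s['eef_pos'],r,s['finger_gap'],2*np.arctan2(r[1],r[0]))
C,im=snap('wrist','w6')
cv2.imwrite('pics/v6.png',cv2.resize(im[80:270,190:420],None,fx=3,fy=3,interpolation=cv2.INTER_CUBIC))
E
```

```text
clock: 14.95
eef_pos: [0.5518, -0.2689, 0.046]
ee_rot: [3.136, 0.061, 0.004]
wrist_force: [1.1, 0.5, -4.3]
finger_gap: 0.0262
[ 0.55176336 -0.26894581  0.04596199] [3.13644885 0.06095476 0.00357119] 0.026200019568213 0.038863753293463886
```

View pics/v6.png

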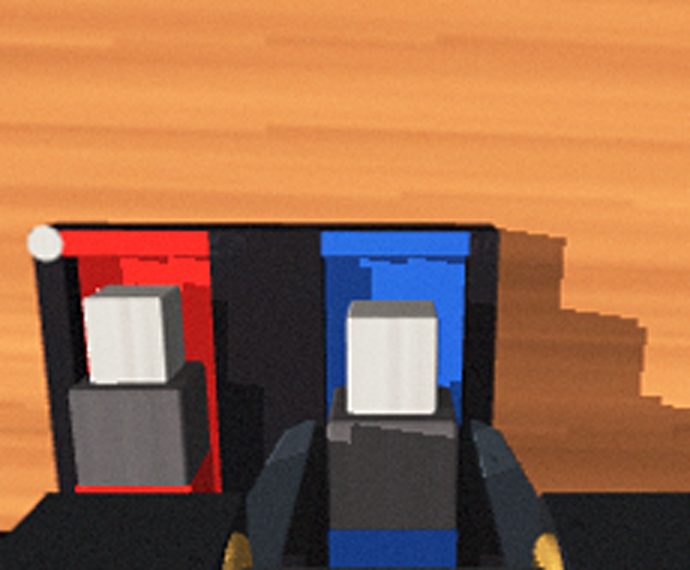

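View: red is seated at left. Blue hangs over its pocket (rim u 321–471 at v 233), stamp step u 330–459 at v 420, tip v 316.

```bash
python3 - <<'E'
from h import *
C=load('w6'); px=lambda u,v:((u+.5)/3-.5+190,(v+.5)/3-.5+80)
tcp=np.array([.55176,-.26895,0]);R=Ro.from_euler('z',.0382)
zt=.046+.0105
for n,uv,z in(('blueL',(321,232),.016),('blueR',(471,232),.016),('rimL',(50,225),.016),('rimR',(498,228),.016),('stepL',(330,420),zt),('stepR',(459,420),zt),('tipL',(348,316),zt-.004),('tipR',(437,316),zt-.004),('RstepL',(70,386),.032),('RstepR',(189,384),.032),('redL',(62,233),.016),('redR',(210,233),.016)):
    print(n,'rel tcp',R.inv().apply(back(C,px(*uv),z)-tcp)[:2].round(4))
E
```

```text
blueL rel tcp [0.0535 0.0175]
blueR rel tcp [ 0.0535 -0.017 ]
rimL rel tcp [0.0552 0.08  ]
rimR rel tcp [ 0.0544 -0.0232]
stepL rel tcp [0.0217 0.0134]
stepR rel tcp [ 0.0217 -0.0117]
tipL rel tcp [0.0416 0.0099]
tipR rel tcp [ 0.0416 -0.0074]
RstepL rel tcp [0.0213 0.073 ]
RstepR rel tcp [0.0218 0.0464]
redL rel tcp [0.0534 0.0774]
redR rel tcp [0.0533 0.0431]
```

```bash
python3 -m pendant '[[[0,-0.0007,-0.01,0,0,0,0],[0,-0.0007,-0.017,0,0,0,0],[0,-0.0007,-0.022,0,0,0,0],[0,-0.0007,-0.0245,0,0,0,0],[0,-0.0007,-0.0255,0,0,0,0],[0,-0.0007,-0.0255,0,0,0,0]]]'
```

```text
clock: 15.6
eef_pos: [0.5526, -0.2703, 0.0216]
ee_rot: [3.135, 0.061, 0.006]
wrist_force: [0.2, 1.0, -4.7]
finger_gap: 0.0254
```

```bash
python3 -m pendant '[[[0,0,-0.001,0,0,0,0],[0,0,-0.002,0,0,0,0],[0,0,-0.002,0,0,0,0]]]'
```

```text
clock: 15.9
eef_pos: [0.5527, -0.2703, 0.0214]
ee_rot: [3.136, 0.061, 0.006]
wrist_force: [-11.6, 6.6, 30.2]
finger_gap: 0.0255
```

```bash
python3 -m pendant '[[[0,0,0.001,0,0,0,45],[0,0,0.001,0,0,0,45],[0,0,0.001,0,0,0,45],[0,0,0.001,0,0,0,45],[0,0,0.02,0,0,0,45],[0,0,0.06,0,0,0,45],[0,0,0.11,0,0,0,60],[-0.061,0.1,0.13,0,0,0,60],[-0.061,0.224,0.13,0,0,0,60],[-0.061,0.224,0.13,0,0,0,60],[-0.061,0.224,0.13,0,0,0,60],[-0.061,0.224,0.13,0,0,0,60],[-0.061,0.224,0.11,0,0,0,60],[-0.061,0.224,0.11,0,0,0,60]]]'
python3 - <<'E'
from h import *
s=bot.read_state();print(s['eef_pos'])
C,im=snap('wrist','w7');cv2.imwrite('pics/v7.png',cv2.resize(im[60:260,240:640],None,fx=2,fy=2,interpolation=cv2.INTER_CUBIC))
E
```

```text
clock: 17.3
eef_pos: [0.4905, -0.0454, 0.13]
ee_rot: [3.136, 0.063, 0.002]
wrist_force: [1.0, -0.2, 0.7]
finger_gap: 0.0548
[ 0.49050095 -0.04537258  0.12999568]
```

View pics/v7.png

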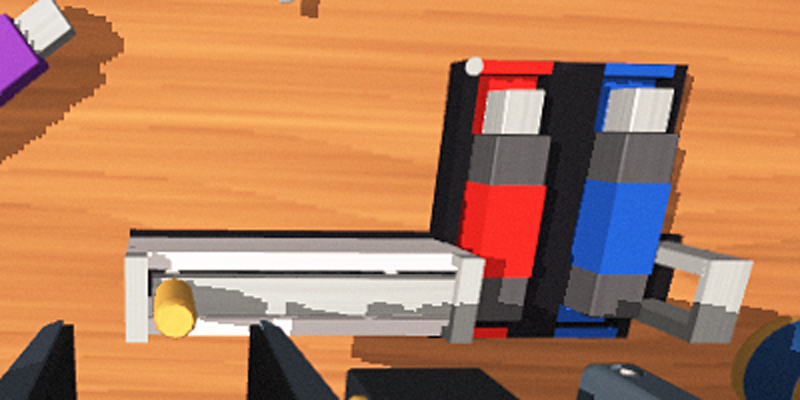

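Both stamps lie in their pockets, and the knob top is at crop (176,322) between the fingers. Descending, gripping the knob and checking.

```bash
python3 - <<'E'
from h import *
C=load('w7');print(back(C,(240+176.5/2-.5,60+322.5/2-.5),.08))
print(proj(C,(.4905,-.0454,.08)))
E
python3 -m pendant '[[[0.001,-0.001,-0.04,0,0,0,60],[0.001,-0.001,-0.071,0,0,0,60],[0.001,-0.001,-0.071,0,0,0,60],[0.001,-0.001,-0.071,0,0,0,0],[0.001,-0.001,-0.071,0,0,0,0],[0.001,-0.001,-0.071,0,0,0,0],[0.001,-0.001,-0.071,0,0,0,0],[0.001,-0.001,-0.071,0,0,0,0],[0.001,-0.001,-0.071,0,0,0,0],[0.001,-0.001,-0.071,0,0,0,0]]]'
```

```text
[ 0.49057411 -0.05027674  0.08      ]
[321.70627016 220.61672779]
clock: 18.35
eef_pos: [0.493, -0.049, 0.0608]
ee_rot: [3.133, 0.064, 0.006]
wrist_force: [-2.6, -28.2, 6.3]
finger_gap: 0.0172
```

```bash
python3 -m pendant '[[[0.001,-0.02,0,0,0,0,0],[0.0015,-0.04,0,0,0,0,0],[0.0023,-0.06,0,0,0,0,0],[0.003,-0.08,0,0,0,0,0],[0.0038,-0.1,0,0,0,0,0],[0.0043,-0.113,0,0,0,0,0],[0.0046,-0.119,0,0,0,0,0],[0.0046,-0.121,0,0,0,0,0],[0.0046,-0.121,0,0,0,0,0]]]'
```

```text
clock: 19.25
eef_pos: [0.4971, -0.1694, 0.0609]
ee_rot: [3.134, 0.063, 0.004]
wrist_force: [-4.5, 6.1, 4.6]
finger_gap: 0.0165
```

```bash
python3 -m pendant '[[[0,-0.002,0,0,0,0,0],[0,-0.003,0,0,0,0,0],[0,-0.003,0,0,0,0,0]]]'
```

```text
clock: 19.55
eef_pos: [0.4969, -0.1697, 0.0608]
ee_rot: [3.138, 0.061, 0.002]
wrist_force: [4.6, 31.8, 7.0]
finger_gap: 0.017
```

Stop reached: the force rose to 32 N with no further motion. Releasing, rising straight up and moving clear to check.

```bash
python3 -m pendant '[[[0,0.002,0,0,0,0,0],[0,0.002,0,0,0,0,50],[0,0.002,0,0,0,0,50],[0,0.002,0,0,0,0,50],[0,0.002,0,0,0,0,50],[0,0.002,0.04,0,0,0,50],[0,0.002,0.09,0,0,0,50],[0,0.12,0.13,0,0,0,50],[0,0.15,0.13,0,0,0,50],[0,0.15,0.13,0,0,0,50],[0,0.15,0.13,0,0,0,50],[0,0.15,0.13,0,0,0,50],[0,0.15,0.13,0,0,0,50]]]'
python3 - <<'E'
from h import *
C,im=snap('wrist','w8');cv2.imwrite('pics/v8.png',cv2.resize(im[60:260,300:640],None,fx=2.3,fy=2.3,interpolation=cv2.INTER_CUBIC))
p=np.array([.535,-.2385,0]);R=Ro.from_euler('z',.0382)
for t in(.12,.11):print(t,(proj(C,R.apply((-.038,.192-t,.08))+p)-[300,60])*2.3)
s=bot.read_state();print(s['eef_pos'],s['wrist_force'],s['finger_gap'])
E
```

```text
clock: 20.85
eef_pos: [0.4968, -0.0204, 0.1906]
ee_rot: [3.138, 0.06, 0.002]
wrist_force: [0.3, -0.2, 0.2]
finger_gap: 0.0452
0.12 [380.4035367  341.25436187]
0.11 [358.24113116 341.28340893]
[ 0.49677614 -0.02066916  0.19044734] [ 0.34719285  0.27909103 -0.17930055] 0.04571075712037839
```

View pics/v8.png

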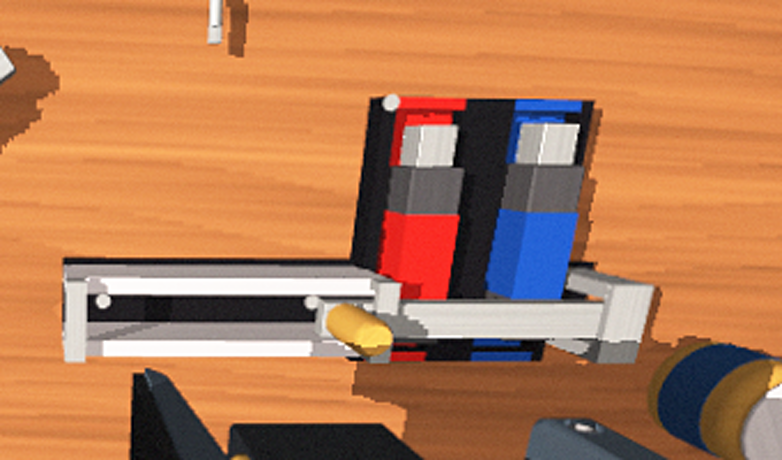

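The bolt lies across both seated stamps and runs into the keeper. The knob top is at (378,337), against a prediction of (380,341) for 0.120 m travel and (358,341) for 0.110 m. Handing in.

```bash
python3 -c "
from station import bot
print(bot.hand_in())"
```

```text
the job is handed in; nothing more can be done
None
```

I drew the bolt back, laid the red- and blue-banded stamps in their own pockets, and slid the bolt home by its knob. The job is handed in at about 21 s of the 72 s; it reported no verdict.

**Stamps:** in the last picture both lie in their pockets under the bolt and look flat. I judged flatness by eye and by touch-down at the expected height. The red stamp measured about 0.5 mm off its pocket's centre line. The blue one was not measured again after release.

**Bolt:** it stopped after about 0.120 m of travel, and the force rose to 32 N with no further motion. In the last picture the knob sits within about 4 pixels of where full travel should put it, and the bolt runs into the keeper.

**Robot at hand-in:** fingers open, raised clear of the rack, wrist force about 0.5 N.

**Disagreements:** the rack's sideways position came out up to 3 mm different between the top camera, the knob stop and the wrist camera. I placed both stamps by close wrist views over the pockets. Drawing the bolt back, it met its stop a little early, with 60 N at the wrist against the 120 N limit.

I moved nothing else on purpose, but did not measure the other objects again at the end.

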